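# Clear the sanding block and show the red bar to the inspection camera

## Task

Take the sanding block off the red hardwood bar and set it down flat in the plywood tray, without dropping it, while the bar stays in its wooden rest. Then pick the bar up at its middle and hold it level and still in front of the blue inspection camera, its middle at lens height, straight out from the lens and 150 mm from the glass, with its long side facing the lens squarely. Finish while holding it there, do not touch the camera, and leave the other things on the bench where they lie.

Things in the scene. Friction and masses are not known exactly. Their poses are not given: they have to be found in the camera images.
- block_centre (a point): Centre of the sanding block: a brown cork block with a red-brown paper sole, 53 x 97 x 26 mm (x, y, z), about 60 g, loose. It lies flat on top of the red bar near its middle, its 97 mm length roughly along the bar. This point is half-way up, 13 mm above its underside; z is up, y along its length; grasp it across the 53 mm.
- bar_centre (a point): Centre of the red hardwood bar: 38 x 330 x 30 mm (x, y, z), about 0.2 kg, loose, lying level in the saddle rest. y runs along its length, z is up; its top is 15 mm above this point, its underside 15 mm below. Grasp it across the 38 mm; the long sides are the two 330 x 30 mm faces. Its ends look alike and either long side may face the camera.
- saddle_rest: Fixed wooden rest under the bar: a plywood base 100 x 270 x 12 mm with two notched saddles 24 mm thick at y = +115 and -115 mm; y along the bar. Origin at the centre of its underside on the bench. The bar's underside is 40 mm above the origin; the notch cheeks (90 mm wide over all, with 2.5 mm play each side of the bar) reach up 52 mm. Between the saddles the space beside and under the bar is open down to the base.
- tool_tray: Fixed shallow open plywood tray, 150 x 180 x 26 mm outside (x, y, z), walls and floor 8 mm thick, empty. Origin at the centre of its underside; the inner floor is 8 mm above it, the rim 26 mm above. It stands on a fixed white board, 28 mm thick, that covers the left part of the bench.
- view_point (a point): The point in the air where the centre of the bar is to be held: on the optical axis of the camera, 150 mm in front of the lens glass, at lens height (200 mm above the camera's foot). Its x axis points from here level to the lens, y level and across the view (the bar's length shall lie along y, either way round), z up.
- camera: Inspection camera, fixed: steel foot 90 x 110 mm, a round post and a blue housing (75 x 56 x 56 mm) with a black lens barrel. Origin at the centre of the foot's underside, on the white board; it looks along its own -x; the lens axis is 200 mm above the origin and the glass 60 mm in front of it; the housing's top is 228 mm up.
- tape_measure: Bystander: yellow and black tape measure, 62 x 73 x 32 mm, loose; origin at the centre of its underside. Leave it.
- offcut_block: Bystander: pale wooden offcut, 45 x 75 x 28 mm, loose; origin at the centre of its underside. Leave it.

How it is judged:
By the outcome, as a careful person would: the job done as asked, in the order asked, and still so for the second after the job is handed in, while the arm keeps its last pose, push and grip.
It also fails if it takes over 58 s, if anything falls off the work surface, if the arm or the gripper's body presses on something with over 40 N, if the wrist force passes 120 N, or if a joint passes its speed limit or range.

## Robot

A 6-joint arm with a two-finger parallel gripper is mounted at the origin on the work surface; the furniture and walls round the work are solid. World frame = base frame: x ahead of the robot, y to its left, z up, the work surface at z = 0. Lengths are in m, angles in rad, forces in N, time in s.
With the tool pointing down it reaches from about 0.35 to 1 m from the base axis. Payload 7.1 kg.
Tool frame: the origin (TCP) lies between the finger pads; the fingertips stand 22 mm ahead of it and the grasp point (between the pads) lies 3 mm ahead of it; z points along the fingers, y is the line along which they close (so a half turn about z gives the same grasp; the last joint's range is limited). The gripper opens to 85 mm and grips with 20 to 120 N. Pads are 22 mm wide; open, the fingers measure 114 mm over their backs; the gripper's body (76 mm by 85 mm) begins 54 mm behind the grasp point. The pads swing forward as they close: fully open they stand 13 mm farther back than shut.
Start: joints at [1.108, 0.423, 1.63, -0, 1.089, -0.019], TCP at [0.268, 0.564, 0.253] pointing down, gripper open.
Joint ranges: [-3, 3], [-0.9, 2.11], [0.09, 2.58], [-1.31, 4.45], [0.11, 2.69], [-2.54, 2.54]. Speed limits (rad/s): [2.39, 2.39, 3.01, 3.14, 3.14, 3.14].

## Interface

Orientations are given as a rotation vector (axis times angle).
In Python, from rig import manip gives the robot as it stands. The module is installed in compiled form; this text tells all that it offers. Calls block until the motion is done:
- manip.move_to(position, orientation): joint-space move of the TCP to a pose.
- manip.servo_line(position, orientation=None, rate=0.15): straight line of the TCP; orientation=None keeps the orientation; rate is the mean speed in m/s.
- manip.set_joints(angles): joint-space move.
- manip.command_gripper(opening, f_grip=None): finger opening in m; f_grip is the grip in N (None keeps the last); returns when the fingers have stopped.
- manip.hold(seconds).
- manip.solve_ik(position, orientation): joint angles nearest the present ones, or None.
- manip.camera(name): name is "side" or "top"; returns a dict with "image" (384x512x3 uint8, red, green, blue), "fx", "fy", "cx", "cy" (pixels), "k1" (the pictures are not rectified: a ray, as slopes to the right and down, at radius r is drawn at 1 + k1 r^2 times it, then the intrinsics apply), "cam_to_world" (4x4, takes a point from camera to world coordinates). Camera axes: x right, y down, z forward; pixel columns grow to the right and rows downward; lengths in m; the calibration is good to about 2 mm. A picture is of the moment at which its call begins. There is no depth.
A pose or a line that the arm cannot do raises manip.IKError and nothing moves.
- manip.sign_off(): hands the job in; it is judged then, once.
Readings, each from a call of its own:
- manip.get_time(): time.
- manip.get_joint_positions(): joint angles.
- manip.get_joint_vel(): joint speeds.
- manip.get_tau(): joint torques, N m.
- manip.get_position(): TCP position.
- manip.get_ee_rot(): TCP orientation.
- manip.get_contact_force(): force on the tool from outside, world axes, zero at the start.
- manip.get_torque(): the same for the moment, N m.
- manip.get_width(): finger opening in m.
- manip.get_grip_force(): force on a finger pad.
Only numpy, scipy, OpenCV 4.12 (cv2) and the standard library are available. Lean on these libraries where they do the work, as an engineer would, in place of code of your own. Each camera call takes 0.05 s, during which the arm holds its last target. There are 200 camera calls.

## Working session

There is one attempt and no reset: what is moved stays moved. The work goes in short steps, each a Python script; the robot and the scene stay as the last script left them, time stands still between calls to the robot, and variables do not carry over. Pictures are saved under pics/ and viewed, at most 10 in all, crops included, and the job is handed in when it is done.

```bash
mkdir -p pics; python3 - <<'E'
from rig import manip
import cv2,numpy as np
for n in("top","side"):
    c=manip.camera(n); cv2.imwrite(f"pics/{n}0.png",c["image"][:,:,::-1])
    np.savez(f"pics/{n}0.npz",**c)
    print(n,c["fx"],c["fy"],c["cx"],c["cy"],c["k1"]);print(np.round(c["cam_to_world"],4))
print(manip.get_ee_rot(),manip.get_time())
E
```

```text
top 483.50378770644556 483.50378770644556 258.95412340358956 186.06163470909578 0.009044992249268576
[[-0.0097 -0.9835  0.1807  0.269 ]
 [-0.9999  0.0109  0.0054 -0.087 ]
 [-0.0073 -0.1807 -0.9835  1.5214]
 [ 0.      0.      0.      1.    ]]
side 394.7195766125084 394.7195766125084 253.38290113451217 189.99944710698244 -0.0822472776033362
[[ 0.8834 -0.3121  0.3496  0.1323]
 [-0.4686 -0.5773  0.6687 -0.8508]
 [-0.0069 -0.7545 -0.6563  0.9164]
 [ 0.      0.      0.      1.    ]]
[-6.91382025e-01 -3.06425668e+00  2.04189325e-03] 0.1
```

View pics/top0.png

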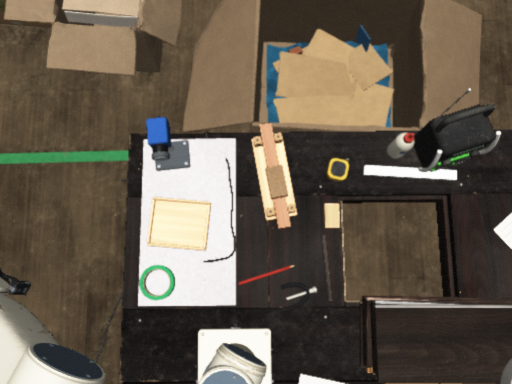

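View pics/side0.png

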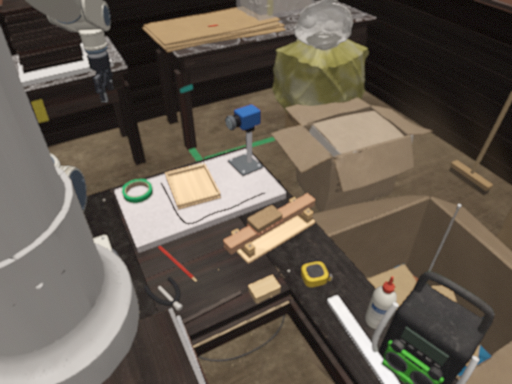

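Top view: camera foot is at about (173,155), blue housing (158,130), lens (160,150), tray (180,224), bar from (266,126) to (284,226) and block (276,181). Tape is at (338,168) and offcut at (332,215). The side view confirms the layout. Next I crop the views for detail and colours.

```bash
cat > h.py <<'E'
import cv2,numpy as np
def load(n): return dict(np.load(n))
def K(c): return np.array([[c["fx"],0,c["cx"]],[0,c["fy"],c["cy"]],[0,0,1]],float)
def D(c): return np.array([float(c["k1"]),0,0,0])
def rays(c,px):
    p=cv2.undistortPoints(np.array(px,float).reshape(-1,1,2),K(c),D(c)).reshape(-1,2)
    T=c["cam_to_world"]; return T[:3,3],np.c_[p,np.ones(len(p))]@T[:3,:3].T
def plane(c,px,z):
    o,d=rays(c,px); return o+d*((z-o[2])/d[:,2])[:,None]
def proj(c,P):
    Ti=np.linalg.inv(c["cam_to_world"]); return cv2.projectPoints(np.array(P,float).reshape(-1,1,3),cv2.Rodrigues(Ti[:3,:3])[0],Ti[:3,3],K(c),D(c))[0].reshape(-1,2)
def tri(cs,pxs):
    A=np.zeros((3,3));b=np.zeros(3)
    for c,p in zip(cs,pxs):
        o,d=rays(c,[p]);d=d[0]/np.linalg.norm(d[0]);M=np.eye(3)-np.outer(d,d);A+=M;b+=M@o
    return np.linalg.solve(A,b)
E
python3 - <<'E'
from h import *
t=load("pics/top0.npz");s=load("pics/side0.npz")
a=cv2.resize(t["image"][110:260,125:305],None,fx=4,fy=4,interpolation=cv2.INTER_CUBIC)
cv2.imwrite("pics/tc.png",a[:,:,::-1])
a=cv2.resize(s["image"][95:265,150:340],None,fx=3.5,fy=3.5,interpolation=cv2.INTER_CUBIC)
cv2.imwrite("pics/sc.png",a[:,:,::-1])
print(plane(t,[(235,370),(173,155),(180,224),(276,181)],0.0))
hsv=cv2.cvtColor(t["image"],cv2.COLOR_RGB2HSV)
for p in[(266,135),(283,218),(276,181),(259,170),(285,160),(276,181),(180,224)]:print(p,hsv[p[1],p[0]])
E
```

```text
[[-0.00938664 -0.00167301  0.        ]
 [ 0.65394746  0.19887998  0.        ]
 [ 0.42952652  0.1717365   0.        ]
 [ 0.5644123  -0.13345103  0.        ]]
(266, 135) [ 13 100 231]
(283, 218) [ 13 102 229]
(276, 181) [ 16 103 190]
(259, 170) [ 22  61 250]
(285, 160) [ 24  45 253]
(276, 181) [ 16 103 190]
(180, 224) [ 23  50 253]
```

View pics/tc.png

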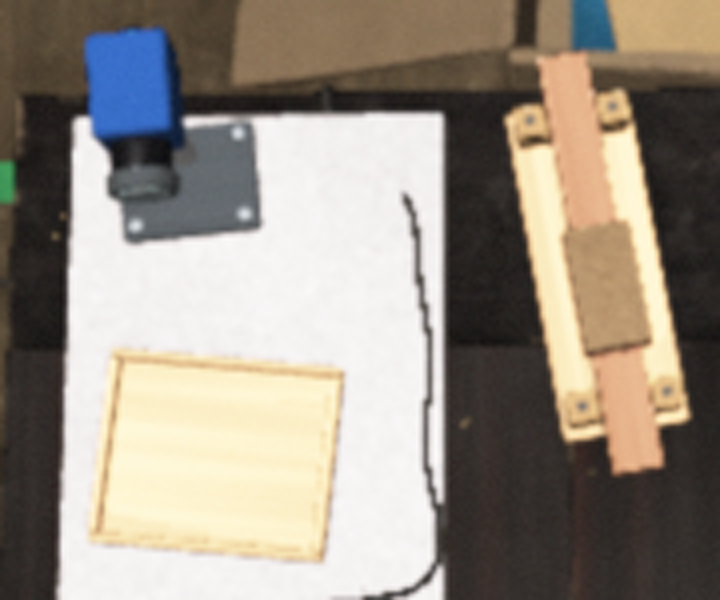

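View pics/sc.png

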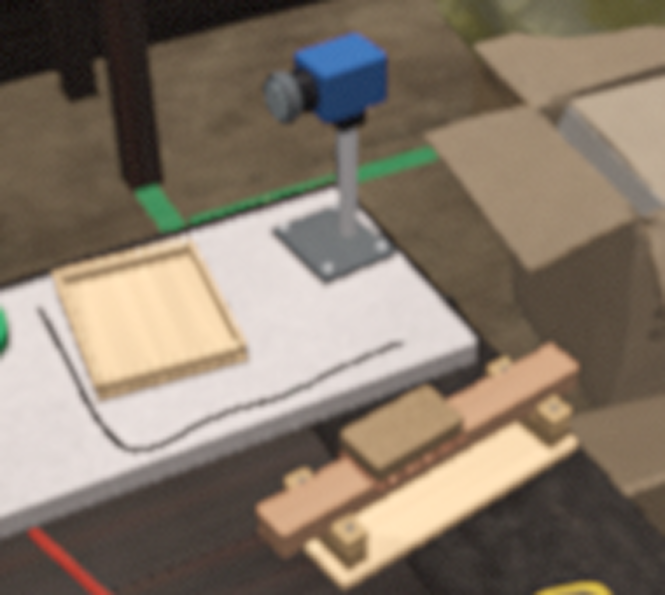

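Top crop: foot corners are (252,122), (260,227), (127,242), with bolts (238,132), (246,213), (135,225). Lens is (143,182) and bar ends (563,55) and (638,471). Block spans (562,234) to (652,342), tray (112,352) to (325,558). Side crop: bolts (288,229), (327,268), (381,245); block top (343,435), (427,388), (462,412). Now I convert these to 3D.

```bash
python3 - <<'E'
from h import *
np.set_printoptions(precision=4,suppress=True)
t=load("pics/top0.npz");s=load("pics/side0.npz")
T=lambda u,v:((u+.5)/4-.5+125,(v+.5)/4-.5+110)
S=lambda u,v:((u+.5)/3.5-.5+150,(v+.5)/3.5-.5+95)
for n,a,b in[("boltFR",(238,132),(381,245)),("boltNR",(246,213),(327,268)),("boltNL",(135,225),(288,229)),
 ("lens",(143,182),(283,97)),("hous nearR top",(168,30),(385,68)),
 ("barfar L",(537,57),(556,344)),("barfar R",(590,53),(578,366)),("barnear L",(612,471),(258,508)),("barnearR",(664,465),(292,533)),
 ("blkFL",(562,234),(427,388)),("blkFR",(624,222),(462,412)),("blkNL",(588,350),(343,435)),("blkNR",(650,339),(380,461))]:
    print(n,tri([t,s],[T(*a),S(*b)]))
c=plane(t,[T(*p) for p in[(113,350),(344,372),(324,561),(89,543)]],.054);print("tray",c,c.mean(0))
print("foot",plane(t,[T(*p) for p in[(252,122),(260,227),(127,242)]],.036))
def rect(img,mask,z,name):
    cs=cv2.findContours(mask,cv2.RETR_EXTERNAL,cv2.CHAIN_APPROX_NONE)[0];k=max(cs,key=cv2.contourArea).reshape(-1,2)
    P=plane(t,[( (u+.5)/4-.5,(v+.5)/4-.5) for u,v in k],z)[:,:2]
    r=cv2.minAreaRect((P*1000).astype(np.float32));print(name,r)
im=cv2.resize(t["image"],None,fx=4,fy=4,interpolation=cv2.INTER_CUBIC);h=cv2.cvtColor(im,cv2.COLOR_RGB2HSV).astype(int)
def roi(x0,y0,x1,y1):
    m=np.zeros(h.shape[:2],bool);m[y0*4:y1*4,x0*4:x1*4]=1;return m
H,Sa,V=h[...,0],h[...,1],h[...,2]
f=lambda m:cv2.morphologyEx(m.astype(np.uint8),cv2.MORPH_OPEN,np.ones((7,7)))
rect(im,f(roi(262,160,292,202)&(Sa>80)&(V<212)&(V>120)),.096,"block")
rect(im,f(roi(254,120,300,232)&(H<16)&(Sa>80)&(V>140)),.070,"bar")
rect(im,f(roi(140,190,220,255)&(Sa>28)&(V>120)),.054,"tray")
rect(im,f(roi(145,115,175,150)&(H>100)&(Sa>180)&(V>150)),.256,"housing")
E
```

```text
boltFR [0.6825 0.1572 0.0406]
boltNR [0.6162 0.1499 0.0402]
boltNL [0.6113 0.2379 0.0333]
lens [0.5952 0.1916 0.2265]
hous nearR top [0.6987 0.1752 0.2381]
barfar L [ 0.7361 -0.0811  0.0646]
barfar R [ 0.7347 -0.1217  0.0708]
barnear L [ 0.4088 -0.1339  0.0635]
barnearR [ 0.4163 -0.1741  0.0676]
blkFL [ 0.5875 -0.0985  0.0896]
blkFR [ 0.5946 -0.1454  0.0972]
blkNL [ 0.497  -0.1166  0.0912]
blkNR [ 0.5052 -0.1633  0.098 ]
tray [[0.5076 0.2477 0.054 ]
 [0.4886 0.0698 0.054 ]
 [0.3448 0.0837 0.054 ]
 [0.3602 0.2614 0.054 ]] [0.4253 0.1656 0.054 ]
foot [[0.693  0.1466 0.036 ]
 [0.6074 0.1389 0.036 ]
 [0.5965 0.2434 0.036 ]]
block ((544.2401733398438, -130.56842041015625), (103.57252502441406, 51.58295440673828), 9.930599212646484)
bar ((667.2835083007812, -110.53091430664062), (145.38790893554688, 42.826995849609375), 9.164734840393066)
tray ((426.87176513671875, 166.50714111328125), (182.85601806640625, 151.49270629882812), 84.39827728271484)
housing ((658.7241821289062, 197.21200561523438), (68.93384552001953, 51.91542434692383), 5.20018196105957)
```

```bash
cat >> h.py <<'E'
def down(deg):
    a=np.deg2rad(deg);y=np.array([np.cos(a),np.sin(a),0]);z=np.array([0,0,-1.]);x=np.cross(y,z)
    return cv2.Rodrigues(np.c_[x,y,z])[0].ravel()
E
python3 - <<'E'
from h import *
from rig import manip as m
np.set_printoptions(precision=3,suppress=True)
B=[.547,-.130]
for p,a in[(B+[.40],-80.4),(B+[.094],-80.4),([.426,.166,.06],-95.6),([.437,.176,.231],5.5)]: print(m.solve_ik(p,down(a)))
m.servo_line([.268,.564,.42],rate=.3)
m.move_to(B+[.36],down(-80.4)); print(m.get_time(),m.get_position())
m.command_gripper(.085)
m.servo_line(B+[.15],rate=.25)
m.servo_line(B+[.094],rate=.08)
print(m.get_time(),m.get_contact_force())
m.command_gripper(.04,30)
print(m.get_time(),m.get_width(),m.get_grip_force(),m.get_contact_force())
for n in("top","side"):
    c=m.camera(n); np.savez(f"pics/{n}1.npz",**c)
a=load("pics/side1.npz")["image"][150:280,190:350]
cv2.imwrite("pics/s1.png",cv2.resize(a,None,fx=4,fy=4)[:,:,::-1])
E
```

```text
[-0.254  0.192  1.609 -0.     1.341  1.149]
[-0.254  0.563  1.858 -0.     0.72   1.149]
[0.346 0.529 2.094 0.    0.518 2.014]
[ 0.358  0.228  1.98  -0.     0.933  0.262]
3.4583 [ 0.547 -0.129  0.36 ]
5.5167 [ 0.415 -0.34  -0.539]
5.9167 0.052622369056883396 32.06217169761658 [-0.531 -0.343  5.894]
```

View pics/s1.png

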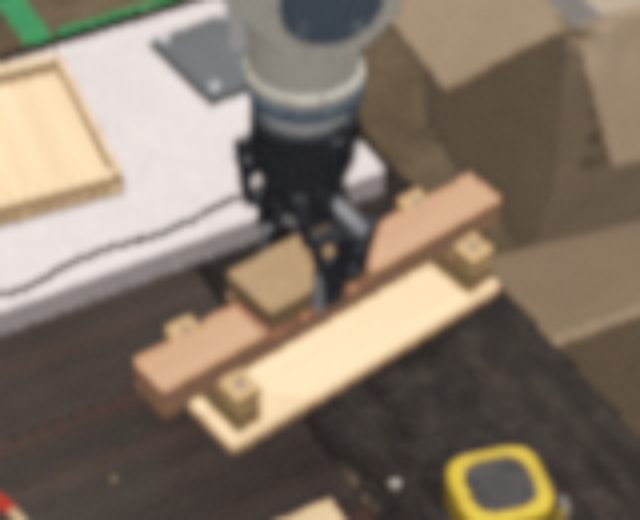

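The side view shows the fingers straddling the block at about (332,270), the bar still in its rest, width 52.6 mm. I lift the block and carry it to the tray.

```bash
python3 - <<'E'
from h import *
from rig import manip as m
np.set_printoptions(precision=3,suppress=True)
B=[.547,-.130];Tr=[.426,.166]
m.servo_line(B+[.13],rate=.06); m.servo_line(B+[.22],rate=.2)
print(m.get_width(),m.get_grip_force(),m.get_contact_force())
m.move_to(Tr+[.20],down(-95.6)); print(m.get_time(),m.get_position())
m.servo_line(Tr+[.085],rate=.15)
m.hold(.2);f0=m.get_contact_force();print(f0,m.get_time())
for n in("top","side"):
    c=m.camera(n); np.savez(f"pics/{n}2.npz",**c)
a=load("pics/side2.npz")["image"][120:240,120:280]
b=load("pics/top2.npz")["image"][110:260,125:305]
cv2.imwrite("pics/s2.png",np.vstack([cv2.resize(a,(400,300)),cv2.resize(b,(400,300))])[:,:,::-1])
z=.085
while z>.052:
    z-=.003 if z>.066 else .001
    m.servo_line(Tr+[z],rate=.05); f=m.get_contact_force()
    if f[2]-f0[2]>3: break
print(z,m.get_position(),f,m.get_time(),m.get_width())
E
```

```text
0.05225998390966333 31.53488337993622 [-0.802  0.177 -0.891]
8.5833 [0.426 0.166 0.2  ]
[-0.16   0.695 -0.611] 9.7
0.059999999999999984 [0.426 0.166 0.061] [-3.077 -0.446 10.616] 12.55 0.05211591705760962
```

View pics/s2.png

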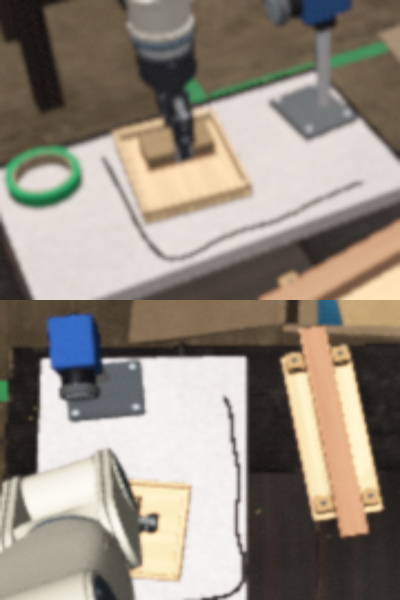

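The block is held level over the tray, touching down at TCP z 0.061 as predicted. The bar is now in full view in the top image. I release the block, retreat and re-measure the bar.

```bash
python3 - <<'E'
from h import *
from rig import manip as m
np.set_printoptions(precision=4,suppress=True)
Tr=[.426,.166]
m.command_gripper(.068); m.hold(.1)
m.servo_line(Tr+[.10],rate=.06); m.servo_line(Tr+[.26],rate=.3)
m.move_to([.574,-.128,.26],down(-80.7)); print(m.get_time())
c=m.camera("side"); np.savez("pics/side3.npz",**c)
cv2.imwrite("pics/s3.png",cv2.resize(c["image"][130:290,110:340],None,fx=3,fy=3)[:,:,::-1])
t=load("pics/top2.npz")
im=cv2.resize(t["image"],None,fx=4,fy=4,interpolation=cv2.INTER_CUBIC);h=cv2.cvtColor(im,cv2.COLOR_RGB2HSV)
k=(h[...,0]<17)&(h[...,1]>78)&(h[...,2]>150); M=np.zeros_like(k);M[118*4:232*4,254*4:300*4]=1
k=cv2.morphologyEx((k&M).astype(np.uint8),cv2.MORPH_OPEN,np.ones((15,15)))
q=max(cv2.findContours(k,cv2.RETR_EXTERNAL,cv2.CHAIN_APPROX_NONE)[0],key=cv2.contourArea).reshape(-1,2)
P=plane(t,(q+.5)/4-.5,.070)[:,:2]
print(cv2.minAreaRect((P*1000).astype(np.float32)))
E
```

```text
15.7
((573.427734375, -125.9569320678711), (332.58001708984375, 44.84209060668945), 9.462398529052734)
```

View pics/s3.png

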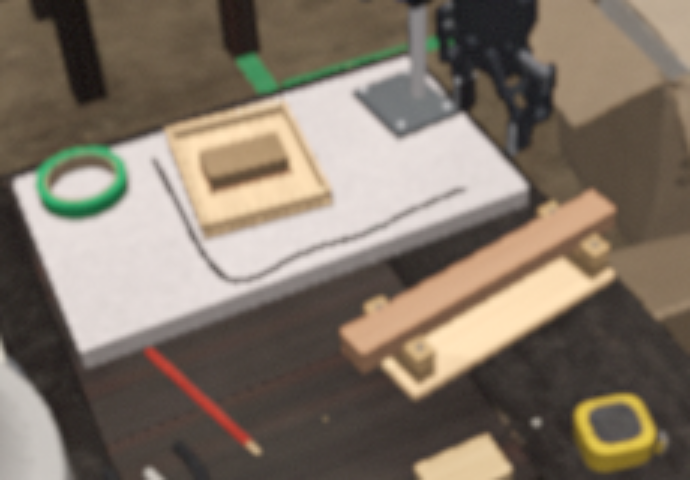

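The block lies flat in the tray at (243,158), and the bar sits in its rest with its top centred around (480,270). Now I grasp the bar.

```bash
python3 - <<'E'
from h import *
from rig import manip as m
np.set_printoptions(precision=4,suppress=True)
G=[.575,-.128];V=[.437,.176]
m.command_gripper(.075)
m.move_to(G+[.2],down(-80.7)); m.servo_line(G+[.12],rate=.2); m.servo_line(G+[.058],rate=.08); print(m.get_contact_force())
m.command_gripper(.025,70); print(m.get_time(),m.get_width(),m.get_grip_force(),m.get_contact_force())
p=m.get_position();print(p)
m.servo_line(G+[.10],rate=.05); m.servo_line(G+[.34],rate=.25)
print(m.get_contact_force(),m.get_torque(),m.get_width(),m.get_time())
m.move_to(V+[.34],down(5.5)); print(m.get_time(),m.get_position())
m.servo_line(V+[.231],rate=.12); m.hold(.5)
print(m.get_time(),m.get_position(),m.get_width(),m.get_grip_force(),m.get_torque())
for n in("top","side"):
    c=m.camera(n); np.savez(f"pics/{n}4.npz",**c)
a=load("pics/side4.npz")["image"][60:260,110:310]
b=load("pics/top4.npz")["image"][105:265,110:310]
cv2.imwrite("pics/f4.png",np.hstack([cv2.resize(a,(400,400)),cv2.resize(b,(400,320))[:320]] if 0 else [cv2.resize(a,(400,400)),np.vstack([cv2.resize(b,(400,320)),np.zeros((80,400,3),np.uint8)])])[:,:,::-1])
E
```

```text
[-0.5194 -0.0094 -0.7043]
18.2417 0.0373100557216817 70.91129779815674 [-0.4543  0.8075  5.8448]
[ 0.5755 -0.1281  0.0587]
[ 0.1178 -0.4238 -1.8701] [-0.0157 -0.0617 -0.0006] 0.03688161983415989 20.3417
21.6083 [0.4374 0.1756 0.3398]
23.1667 [0.437  0.176  0.2311] 0.037121780128881635 70.09991526603699 [-0.0184 -0.0276 -0.0371]
```

View pics/f4.png

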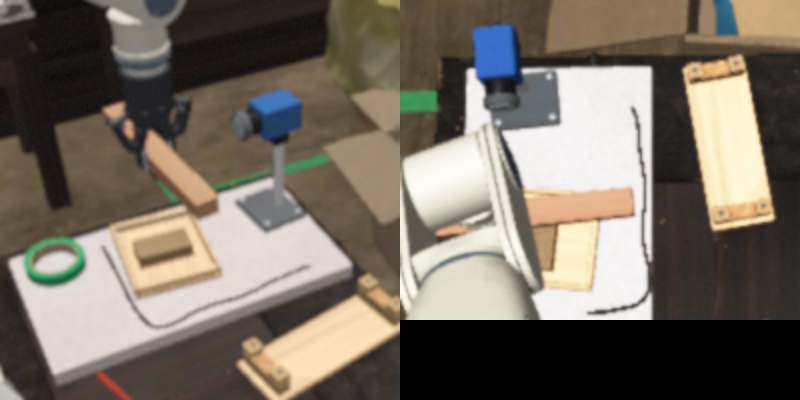

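Held in front of the lens: the side view shows the bar's near end at about (205,200), and the top view shows its right end at (633,188)–(634,216). I check the bar's position and tilt, and the lens, by projection.

```bash
python3 - <<'E'
from h import *
np.set_printoptions(precision=4,suppress=True)
t=load("pics/top4.npz");s=load("pics/side4.npz")
a=np.deg2rad(5.5);X=np.array([np.cos(a),np.sin(a),0]);Y=np.array([-np.sin(a),np.cos(a),0]);Z=np.array([0,0,1.])
V=np.array([.437,.176,.228])
C=[V+sx*.019*X+sy*.165*Y+sz*.015*Z for sx,sy,sz in[(1,-1,1),(-1,-1,1),(1,-1,-1),(-1,-1,-1),(1,1,1),(-1,1,1)]]
L=V+.15*X; ring=[L+.019*(np.cos(q)*Y+np.sin(q)*Z) for q in np.linspace(0,6.28,13)]
cam=V+.21*X-.2*Z
foot=[cam+sx*.045*X+sy*.055*Y+.01*Z for sx in(1,-1) for sy in(1,-1)]
foot+=[cam+sx*.045*X+sy*.055*Y for sx in(1,-1) for sy in(1,-1)]
out=[]
for c,o in((t,(135,115)),(s,(170,85))):
    im=cv2.resize(c["image"][o[1]:o[1]+120,o[0]:o[0]+100],None,fx=4,fy=4,interpolation=cv2.INTER_CUBIC) if 1 else 0
    for P,col in((C,(0,255,0)),(ring,(255,0,255)),(foot,(255,255,0)),([L],(255,0,0))):
        for p in proj(c,P): cv2.circle(im,tuple(int(v) for v in ((p-o+.5)*4)),2,col,-1)
    out.append(im)
    print(proj(c,C),proj(c,[L]))
cv2.imwrite("pics/f5.png",np.hstack(out)[:,:,::-1])
E
```

```text
[[224.1168 198.2513]
 [225.4364 212.2713]
 [224.973  199.959 ]
 [226.2674 213.6739]
 [100.9137 211.3057]
 [101.5772 225.4522]] [[160.4429 158.6496]]
[[218.5747 156.4375]
 [206.9734 160.8632]
 [219.2271 164.7052]
 [207.8325 169.1669]
 [171.2268 109.4981]
 [160.9922 112.7   ]] [[228.6661 122.6841]]
```

View pics/f5.png

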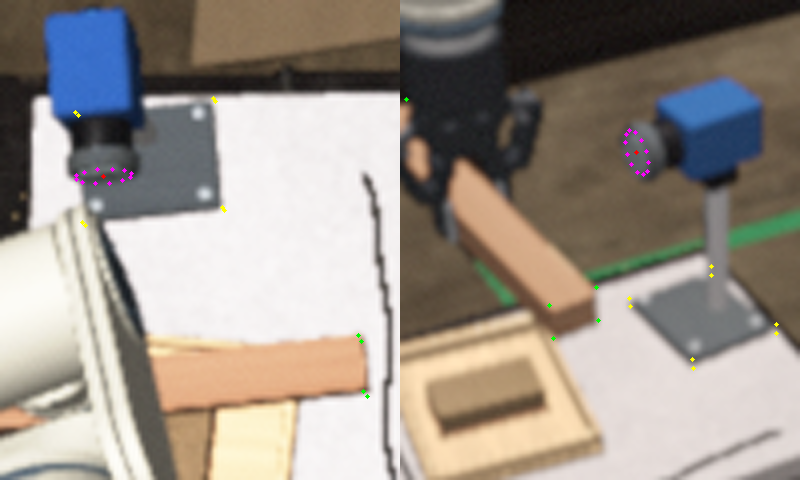

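The overlay agrees with the picture to about 2 mm for the lens, foot and bar yaw. The bar's right end (366,366) sits about 3 mm too far toward −y. I correct that and hand in.

```bash
python3 - <<'E'
from h import *
from rig import manip as m
m.servo_line([.4367,.179,.2315],rate=.02); m.hold(1.0)
print(m.get_time(),m.get_position(),m.get_width(),m.get_grip_force(),abs(m.get_joint_vel()).max())
print(m.sign_off())
E
```

```text
24.5667 [0.43669903 0.17899184 0.2314977 ] 0.037411954186626885 70.09976148605347 0.0010884670284189559
the job is handed in; nothing more can be done
None
```

The job is handed in at 24.6 s: the sanding block lies flat in the tray, and the bar is held level and still at the view point, placed to within about 3 mm by my camera measurements; I did not take another picture after the final 3 mm correction.

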